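# Feed a circuit board through the guarded static neutraliser with the push stick

## Robot

A 6-joint arm with a two-finger parallel gripper is mounted at the origin on the work surface. World frame = base frame: x ahead of the robot, y to its left, z up, the work surface at z = 0. Lengths are in m, angles in rad, forces in N, time in s.
With the tool pointing down it reaches from about 0.35 to 0.975 m from the base axis. Payload 17.4 kg.
Tool frame: the origin (TCP) lies at the centre of the arm's flange, where the gripper is bolted on; the fingertips stand 173 mm ahead of it and the grasp point (between the pads) lies 155 mm ahead of it; y points along the fingers, x is the direction in which the jaws open and shut, and the axes are right-handed (so a half turn about y gives the same grasp; the last joint's range is limited). The gripper opens to 85 mm and grips with 20 to 120 N. Pads are 22 mm wide; open, the fingers measure 114 mm over their backs; the gripper's body (76 mm by 85 mm) begins 54 mm behind the grasp point. The pads swing forward as they close: fully open they stand 13 mm farther back than shut.
Start: joints at [1.105, 0.116, 1.442, -0, 1.584, -0.038], TCP at [0.28, 0.614, 0.405] pointing down, gripper open.
Joint ranges: [-2.83, 2.83], [-0.83, 2.19], [0.07, 2.5], [-1.14, 4.28], [0.01, 3], [-2.97, 2.97]. Speed limits (rad/s): [1.89, 1.89, 2.22, 3.14, 3.14, 3.14].

## Interface

Orientations are given as [roll, pitch, yaw] about the fixed x, y, z axes, in that order (R = Rz(yaw) Ry(pitch) Rx(roll)).
In Python, from plant import * gives the robot as it stands.
- The arm moves only by the shell command python3 -m pendant 'ROWS' [OPENING] [FORCE]. ROWS is a JSON object of lists of equal length, an entry for each row: "dp": the shift along the tool's x, y, z in cm, a list of three; "turn": the turn about the tool's y in degrees. In form: {"dp": [[tx, ty, tz], ...], "turn": [turn, ...]}. A call has exactly 8 rows; each row is the pose to reach, as a shift and turn from the pose commanded when the call began, along the tool's axes at that moment; what a row does not reach only later rows make up. A row lasts 1/10 s, in which the tool goes at most 50 mm and 8.59 degrees, less where a joint would pass 70% of its speed; a pose out of reach is approached as far as the arm can. A call with a gripper value outside its range is refused whole. OPENING is the opening, from 0 (shut) to 1 (fully open), set as the call begins (- or left out, the last holds). The fingers move at their own pace and stop on an object; FORCE is the grip in N (left out, the last holds). Time passes only in rows, so rows that repeat a pose let the fingers close, or fill a call up. It gives the time, the measured TCP pose, the force and the opening at its end, in the units of the state.
- get_state(): the state, without advancing time (a new reading comes with each control period).
- get_image(name): name is "scene" or "top"; returns a dict with "pixels" (480x640x3 uint8, blue, green, red), "camera_matrix" (3x3 intrinsics, pixels), "k1" (the pictures are not rectified: a ray, as slopes to the right and down, at radius r is drawn at 1 + k1 r^2 times it, then the intrinsics apply), "T" (4x4, takes a point from camera to world coordinates). Camera axes: x right, y up, looking along -z (the intrinsics and any distortion apply to the point x, -y, -z); pixel columns grow to the right and rows downward; lengths in m; the calibration is good to about 2 mm. A picture is of the moment at which its call begins. There is no depth.
- job_done(): hands the job in, once; it reports no verdict.
Trained networks look in a picture, given as the dict that the camera call returned (one of the last four; its "shot" number tells which), for a name from the list of things; names that differ only in an ending like _2 or _b are one class to them, and where a whole thing is asked for, a point or a joint stands for the part that bears it (a point fixed in the world has none). Each returns a list of dicts, best first, with "confidence" (0 to 1); they miss things now and then, are a little off and sometimes report something else, mostly with a low value. They report only what shows in the picture. A call takes as long as a camera call. They do not tell look-alikes from the thing itself.
- recognise(picture, name): "box" ([left, top, right, bottom] in pixels, round what is visible of it).
- cut_out(picture, name): "pixels" (480x640 bool, what is visible of it) and "box" ([left, top, right, bottom] in pixels, round what is visible of it).
- landmark_of(picture, name): "location" ([column, row] in pixels: a listed point, or the origin of a listed thing).
The state is a dict: "t": time; "joint_positions": joint angles; "qvel": joint speeds; "joint_torque": joint torques, N m; "tcp_pos": TCP position; "eef_rot": TCP orientation; "contact_force": force on the tool from outside, world axes, zero at the start; "torque": the same for the moment, N m; "grip_width": opening from 0.0 (shut) to 1.0 (fully open).
Only numpy, scipy, OpenCV 4.12 (cv2) and the standard library are available. Lean on these libraries where they do the work, as an engineer would, in place of code of your own. Each camera call takes 0.05 s, during which the arm holds its last target.

## Task

Pick up the orange push stick by its handle and, with its flat nose behind the green circuit board, push the board along the bed right through the low opening under the clear guard, until the whole board lies flat on the bed beyond the guard. Then draw the stick all the way back out of the guard, put it down low and let go. Keep the gripper off the board and leave the red screwdriver where it lies.

Things in the scene. Friction and masses are not known exactly. Their poses are not given: they have to be found in the camera images.
- neutraliser: Fixed white static neutraliser. Origin on the bench under the guard's middle; x = feed direction (roughly to the robot's left), z up; in mm: bed 12 mm high, x -260 to 170; fences 22 mm high, inner faces y = +-36, outer +-46; end stop at x 160. Clear guard with yellow edges x -25 to 25, y +-48, top z 78; opening 72 wide, 30 high above the bed. Box 70 high at y -119 to -49, x -45 to 65.
- board: Green circuit board in a black carrier, loose, 80 mm long (x, roughly along the feed), 56 wide, 10 thick (chips to 13), 0.12 kg, lying flat on the infeed bed (-x side of the guard). Origin: centre of its underside. The blue board on the bench is a bystander.
- push_stick: Orange push stick lying on the bench, 165 mm long, 0.09 kg. Origin: lower middle of its flat nose face; +x points out of the nose, z up. Nose 40 wide, 16 high, 12 long; neck 18 wide, 12 high; upright handle at x -165 to -115 (middle -140), 24 wide (y), 55 high, black stripes: grip it from above across its width, about 40 mm above its underside. Push with the underside 2 to 3 mm above the bed.
- screwdriver: Red-handled screwdriver 190 mm long lying on the bench, its length along its x axis, origin near its middle. A bystander; it and the push stick may have swapped places.
Not all that is in view belongs to the job. There is more than one size of the push_stick; the job needs the largest.

How it is judged:
On the way:
1. the push stick pushes the board along the bed under the guard (x of board in the frame of neutraliser between -0.03 and 0.05 m and z of board in the frame of neutraliser below 0.022 m and contact force between push_stick and board above 0.05 N).
At the end, for the whole second after the job is handed in: The green board lies flat and still on the bed, wholly beyond the guard (centre 66 to 130 mm past the guard's middle, within 20 mm of the centre line); the stick is out of the guard (nose before it, or off the bed), at rest, its nose below 60 mm (x of board in the frame of neutraliser between 0.066 and 0.13 m and y of board in the frame of neutraliser between -0.02 and 0.02 m and z of board in the frame of neutraliser below 0.018 m and angle between board's own z axis and vertical below 0.1 rad and linear speed of each of board, push_stick below 0.02 m/s and (x of push_stick in the frame of neutraliser below -0.026 m or x of push_stick in the frame of neutraliser above 0.22 m or y of push_stick in the frame of neutraliser above 0.06 m or y of push_stick in the frame of neutraliser below -0.06 m) and height (world z) of push_stick below 0.06 m); the robot touches nothing.
It fails at once if the gripper or arm touches the board (contact force between any of the fingers, the arm and board above 0.5 N).
It fails at once if the screwdriver is moved more than 25 mm (distance of screwdriver from where it was at the start of the episode above 0.025 m).
It also fails if it takes over 48 s, if anything falls off the work surface, if the arm or the gripper's body presses on something with over 40 N, if the wrist force passes 120 N, or if a joint passes its speed limit or range.

## Working session

There is one attempt and no reset: what is moved stays moved. The work goes in short steps, Python scripts to look and compute and a shell command to move; the robot and the scene stay as the last step left them, time stands still between calls to the robot, and variables do not carry over. Pictures are saved under pics/ and viewed, and the job is handed in when it is done.

```bash
ls; mkdir -p pics; python3 - <<'E'
from plant import *
import cv2
s=get_state(); print(s)
for n in ("scene","top"):
    p=get_image(n); cv2.imwrite(f"pics/{n}0.png",p["pixels"]); print(n,p["camera_matrix"],p["k1"],p["T"])
    for o in ("neutraliser","board","push_stick","screwdriver"):
        print(o,[(round(r["confidence"],2),[round(float(v)) for v in r["box"]]) for r in recognise(p,o)],[(round(r["confidence"],2),[round(float(v),1) for v in r["location"]]) for r in landmark_of(p,o)])
print(get_state()["t"])
E
```

```text
pics
{'t': 0.0, 'joint_positions': array([ 1.10519410e+00,  1.16462643e-01,  1.44229015e+00, -3.64164551e-06,
        1.58401407e+00, -3.77983078e-02]), 'qvel': array([-1.10321725e-05, -5.82403797e-04, -9.43165224e-04, -1.67006247e-03,
       -1.43029962e-03, -8.34850759e-04]), 'joint_torque': array([-2.38199478e-03, -7.31975627e+01, -6.32484841e+01, -2.87308476e-04,
        5.84695983e-03,  2.61268315e-05]), 'tcp_pos': array([0.28004607, 0.61416273, 0.40396235]), 'eef_rot': array([-1.57075559e+00,  1.17351588e-03,  1.14299238e+00]), 'contact_force': array([ 0.27358818, -0.08319466, -0.53548932]), 'torque': array([-0.0123812 ,  0.00612186, -0.01570796]), 'grip_width': 0.9992000878040918}
scene [[438.89746402   0.         318.83315319]
 [  0.         438.89746402 238.66688038]
 [  0.           0.           1.        ]] -0.090877305055695 [[ 0.20243636 -0.54571822  0.81314891  1.20402086]
 [ 0.97902775  0.13219061 -0.15501711  0.04969552]
 [-0.02289499  0.82747645  0.56103346  0.47786602]
 [ 0.          0.          0.          1.        ]]
neutraliser [(0.92, [78, 201, 324, 297])] [(0.
[... 319 characters left out ...]
69784]
 [  0.         447.00556993 239.14567456]
 [  0.           0.           1.        ]] 0.023667315171527866 [[ 0.0913805   0.97546604 -0.20028884  0.42191244]
 [-0.99581005  0.09021069 -0.01497916  0.15488397]
 [ 0.00345653  0.20081844  0.97962238  0.83163427]
 [ 0.          0.          0.          1.        ]]
neutraliser [(0.69, [315, 214, 551, 339])] []
board [(0.65, [447, 278, 497, 319]), (0.53, [113, 302, 226, 325])] [(0.74, [470.4, 295.8])]
push_stick [(0.91, [171, 215, 258, 252]), (0.89, [161, 153, 221, 171]), (0.72, [91, 219, 148, 267])] [(0.93, [175.2, 222.7]), (0.84, [145.2, 264.5]), (0.7, [160.1, 163.8])]
screwdriver [(0.95, [116, 298, 224, 324])] [(0.87, [171.7, 316.4])]
0.9
```

View images.

View pics/scene0.png

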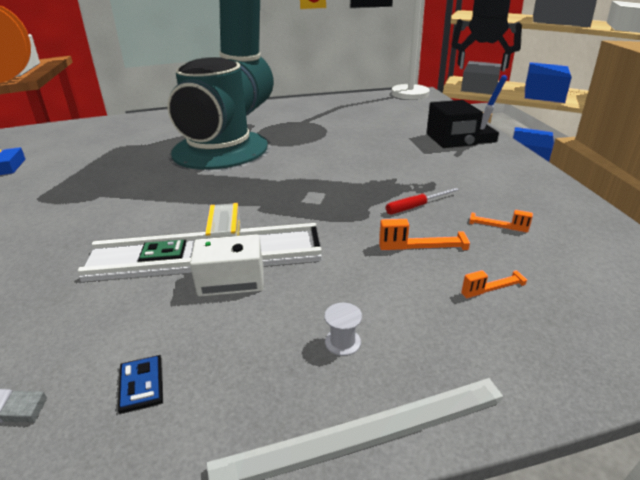

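View pics/top0.png

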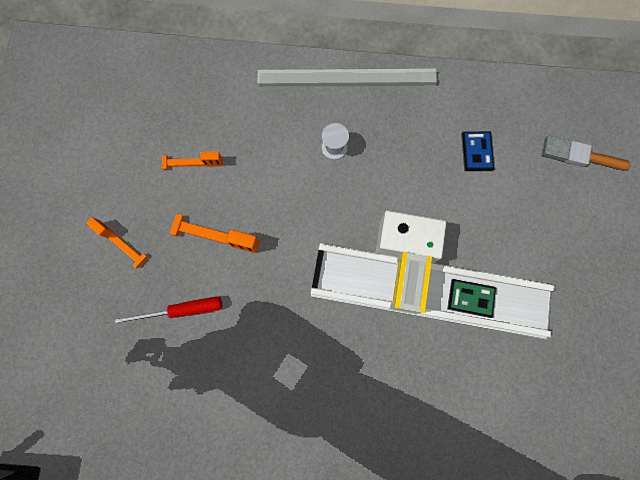

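```bash
python3 - <<'E'
import cv2
t=cv2.imread("pics/top0.png"); s=cv2.imread("pics/scene0.png")
def c(im,x0,y0,x1,y1,k,n): cv2.imwrite(n,cv2.resize(im[y0:y1,x0:x1],None,fx=k,fy=k,interpolation=cv2.INTER_CUBIC))
c(t,300,200,560,345,3,"pics/t_neu.png")
c(t,160,200,270,260,7,"pics/t_st.png")
c(s,70,190,330,310,3,"pics/s_neu.png")
c(s,370,205,480,260,7,"pics/s_st.png")
E
```

```text
(no output)
```

View pics/t_neu.png

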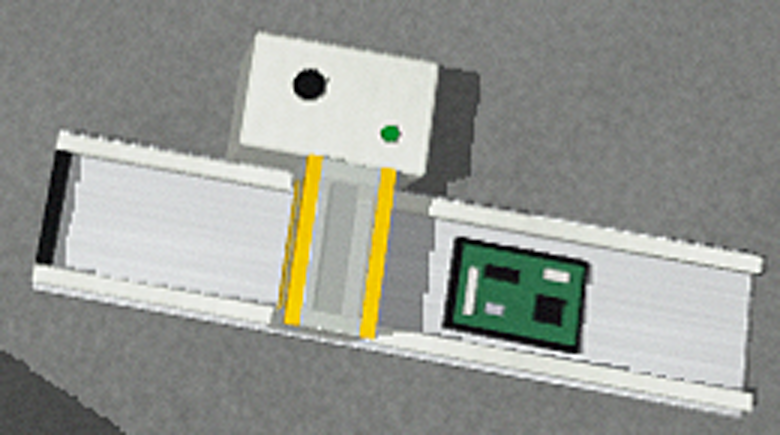

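View pics/t_st.png

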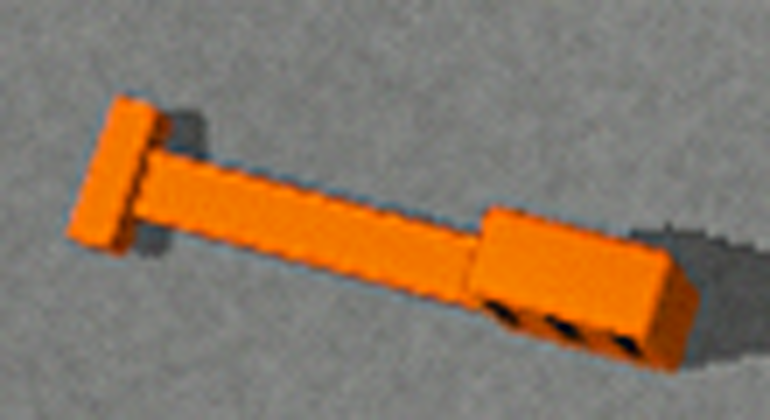

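View pics/s_neu.png

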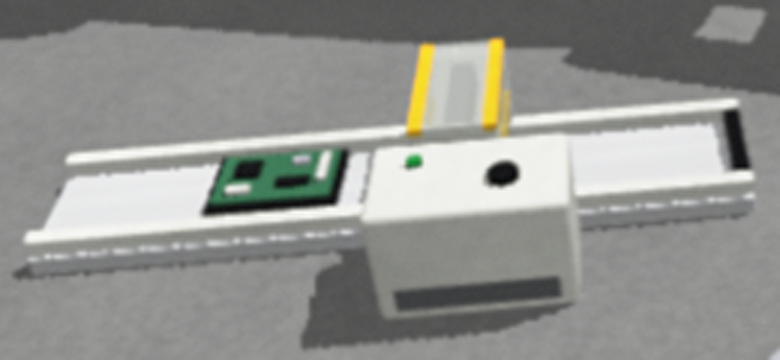

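View pics/s_st.png

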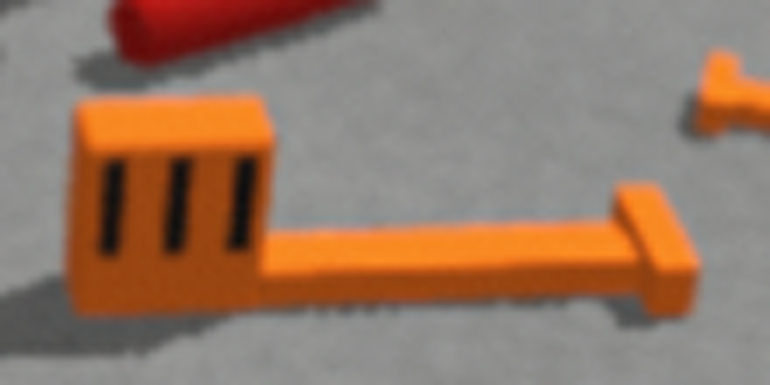

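```bash
cat > h.py <<'E'
import numpy as np, cv2
from scipy.optimize import least_squares
def proj(p,X):
    T=np.array(p["T"]); Tc=np.linalg.inv(T)
    c=(Tc[:3,:3]@np.asarray(X,float).T).T+Tc[:3,3]
    return cv2.projectPoints(c*[1,-1,-1],np.zeros(3),np.zeros(3),np.array(p["camera_matrix"]),np.array([p["k1"],0,0,0.]))[0][:,0]
def place(q,L):
    c,s=np.cos(q[2]),np.sin(q[2]); L=np.asarray(L,float)
    return np.c_[q[0]+c*L[:,0]-s*L[:,1],q[1]+s*L[:,0]+c*L[:,1],L[:,2]]
def fit(sets,q0,show=True,zf=None):
    # sets: list of (pic, local pts mm, pix)
    f=lambda q: np.concatenate([(proj(p,place(q,np.array(L)/1000.))-np.array(P)).ravel() for p,L,P in sets])
    r=least_squares(f,q0,loss="soft_l1")
    if show:
        print("pose",r.x); 
        for p,L,P in sets: print(np.round(proj(p,place(r.x,np.array(L)/1000.))-np.array(P),1).tolist())
    return r.x
def up(P,k,o): return (np.array(P,float)+.5)/k-.5+np.array(o)
E
cat > m.py <<'E'
from plant import *
from h import *
t=get_image("top"); s=get_image("scene")
F=22
tn=[((65,-119,70),(257,32)),((-45,-119,70),(440,65)),((-45,-49,70),(425,178)),((65,-49,70),(240,142)),((25,48,78),(285,325)),((-25,48,78),(375,338)),((-25,-48,78),(397,168)),((-260,-46,F),(763,258)),((-260,46,F),(752,406)),((170,-46,F),(62,130)),((170,46,F),(33,288))]
sn=[((-45,-119,70),(365,220)),((65,-119,70),(578,205)),((65,-49,70),(565,138)),((-45,-49,70),(377,152)),((-25,48,78),(422,45)),((25,48,78),(502,40)),((25,-48,78),(495,130)),((-25,-48,78),(408,134)),((-260,-46,F),(25,237)),((-260,46,F),(68,158)),((170,46,F),(738,101)),((170,-46,F),(752,178))]
S=lambda p,l,k,o:(p,[a for a,b in l],up([b for a,b in l],k,o))
N=fit([S(t,tn,3,(300,200)),S(s,sn,3,(70,190))],[.4,0,1.5])
tb=[((40,-28,22),(457,237)),((-40,-28,22),(590,262)),((-40,28,22),(580,352)),((40,28,22),(445,326))]
sb=[((-40,28,22),(220,152)),((40,28,22),(348,150)),((40,-28,22),(333,205)),((-40,-28,22),(205,212))]
B=fit([S(t,tb,3,(300,200)),S(s,sb,3,(70,190))],[.4,0,1.5])
ts=[((0,-20,16),(120,95)),((-12,-20,16),(170,112)),((0,20,16),(68,235)),((-12,20,16),(120,252)),((-115,-12,55),(487,207)),((-165,-12,55),(668,255))]
ss=[((-165,12,55),(80,100)),((-115,12,55),(265,97)),((-115,-12,55),(272,143)),((-165,-12,55),(82,150)),((-12,20,16),(617,187)),((0,20,16),(658,186)),((0,-20,16),(697,262)),((-12,-20,16),(645,265)),((0,-20,0),(690,315)),((-165,-12,0),(75,312))]
K=fit([S(t,ts,7,(160,200)),S(s,ss,7,(370,205))],[.4,0.3,1.5])
def loc(q): 
    c,s_=np.cos(N[2]),np.sin(N[2]); d=q[:2]-N[:2]; return [c*d[0]+s_*d[1],-s_*d[0]+c*d[1],np.degrees(q[2]-N[2])]
print("board in N",loc(B),"stick in N",loc(K),"handle",place(K,[[-.14,0,0]]), np.degrees(N[2]),np.degrees(K[2]))
np.save("poses.npy",[N,B,K])
E
python3 m.py
```

```text
pose [0.51773528 0.00673071 1.48911654]
[[-0.5, -1.2], [0.6, -1.8], [0.9, -0.6], [-0.7, 0.5], [0.1, -0.9], [-0.1, 0.0], [-0.3, 0.6], [-0.0, -0.9], [0.1, 1.2], [-1.2, 1.2], [-0.4, -2.1]]
[[-2.0, 0.4], [-2.5, -0.9], [1.4, -2.8], [-1.0, -1.8], [-0.1, 0.5], [0.1, -0.0], [0.5, -2.3], [-0.2, -1.1], [-0.5, 2.3], [0.6, -0.8], [-0.6, -1.0], [0.6, 0.3]]
pose [ 0.50612213 -0.11136456  1.46896386]
[[0.5, -1.0], [0.3, -0.7], [0.1, 0.2], [0.3, 0.0]]
[[0.9, 1.0], [0.3, -1.5], [0.7, -2.5], [-1.1, -1.4]]
pose [0.5932242  0.44861874 1.39068879]
[[-0.4, 0.1], [-1.5, -0.7], [-0.1, 0.1], [-1.4, -0.6], [0.2, -0.5], [1.2, 0.1]]
[[-1.5, -0.6], [-0.9, -1.0], [0.6, -0.6], [0.1, -0.8], [-0.7, -0.3], [-0.5, -0.3], [0.3, 0.6], [1.4, 0.4], [-0.1, 0.1], [-0.6, 1.0]]
board in N [np.float64(-0.11864905061509448), np.float64(0.001939158459762641), np.float64(-1.154663843314718)] stick in N [np.float64(0.4465738603995935), np.float64(-0.03918405371035901), np.float64(-5.639494741379652)] handle [[0.56814525 0.31088331 0.        ]] 85.32009303719109 79.68059829581144
```

```bash
cat > ov.py <<'E'
from plant import *
from h import *
import sys
N,B,K=np.load("poses.npy")
def boxe(x0,x1,y0,y1,z0,z1):
    V=[(x,y,z) for x in(x0,x1) for y in(y0,y1) for z in(z0,z1)]
    return [(V[i],V[j]) for i in range(8) for j in range(i+1,8) if bin(i^j).count("1")==1]
M=[(N,boxe(-45,65,-119,-49,0,70)),(N,boxe(-25,25,-48,48,78,78)),(N,boxe(-260,170,36,46,12,22)),(N,boxe(-260,170,-46,-36,12,22)),(B,boxe(-40,40,-28,28,12,22)),(K,boxe(-12,0,-20,20,0,16)),(K,boxe(-165,-115,-12,12,0,55))]
def overlay(p,crop,k,name):
    x0,y0,x1,y1=crop; im=cv2.resize(p["pixels"][y0:y1,x0:x1],None,fx=k,fy=k,interpolation=cv2.INTER_CUBIC)
    for q,E in M:
        for a,b in E:
            P=proj(p,place(q,np.array([a,b])/1000.)); P=(P+.5-[x0,y0])*k-.5
            cv2.line(im,*[tuple(int(v) for v in r) for r in np.round(P)],(255,0,255),1)
    cv2.imwrite(name,im)
if __name__=="__main__":
    t=get_image("top"); s=get_image("scene")
    overlay(t,(300,200,560,345),3,"pics/o1.png");overlay(s,(70,190,330,310),3,"pics/o2.png")
E
python3 ov.py
```

```text
(no output)
```

View pics/o1.png

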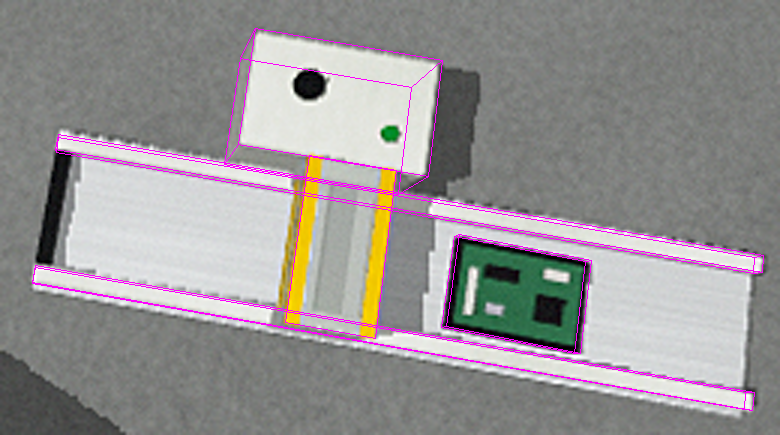

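View pics/o2.png

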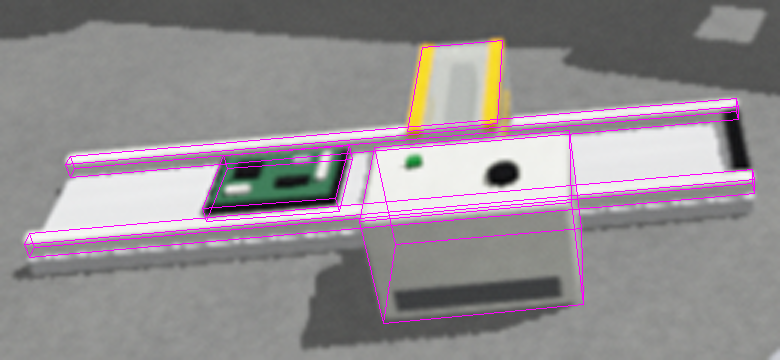

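```bash
cat > go.py <<'E'
from plant import *
from h import *
N,B,K=np.load("poses.npy")
def rel(w,yaw=None,s=None):
    s=s or get_state(); from scipy.spatial.transform import Rotation as R
    M=R.from_euler("xyz",s["eef_rot"]).as_matrix()
    d=100*M.T@(np.array(w)-s["tcp_pos"])
    tr=0 if yaw is None else -np.degrees((yaw-s["eef_rot"][2]+np.pi)%(2*np.pi)-np.pi)
    print("t",round(s["t"],2),"tcp",np.round(s["tcp_pos"],4),"rot",np.round(s["eef_rot"],4),"F",np.round(s["contact_force"],1),"grip",round(s["grip_width"],3))
    print("dp cm",np.round(d,2),"turn",round(tr,2))
def inN(p): 
    c,s=np.cos(N[2]),np.sin(N[2]); d=np.array(p[:2])-N[:2]; return np.array([c*d[0]+s*d[1],-s*d[0]+c*d[1]])
def toW(x,y,z): return place(N,[[x,y,z]])[0]
E
python3 - <<'E'
from go import *
w=place(K,[[-.14,0,.235]])[0]; print(w); w[2]=.27; rel(w,K[2]-np.pi/2)
E
```

```text
[0.56814525 0.31088331 0.235     ]
t 1.1 tcp [0.2801 0.6142 0.4047] rot [-1.5708  0.      1.1429] F [ 0.5  0.3 -0.6] grip 0.999
dp cm [-15.64  13.47 -38.79] turn 75.8
```

```bash
python3 -m pendant '{"dp": [[-1.6,0.5,-3.9],[-3.1,1.5,-7.8],[-4.7,2.5,-11.6],[-6.3,3.5,-15.5],[-7.8,4.5,-19.4],[-9.4,5.5,-23.3],[-11.0,6.5,-27.2],[-12.5,7.5,-31.0]], "turn": [7.6,15.2,22.8,30.4,38.0,45.6,53.2,60.8]}' 1 60; python3 - <<'E'
from go import *
w=place(K,[[-.14,0,.255]])[0]; rel(w,K[2]-np.pi/2)
E
```

```text
t: 1.9
tcp_pos: [0.5112, 0.3703, 0.3295]
eef_rot: [-1.571, -0.0, 0.076]
contact_force: [-0.1, 1.1, 0.0]
grip_width: 1.001
t 1.9 tcp [0.5112 0.3703 0.3295] rot [-1.5706e+00 -4.0000e-04  7.6300e-02] F [-0.1  1.1  0. ] grip 1.001
dp cm [ 5.22  7.45 -6.36] turn 14.69
```

```bash
python3 -m pendant '{"dp": [[1.0,1.5,-1.3],[2.0,3.0,-2.6],[3.2,4.5,-3.9],[4.3,6.0,-5.2],[5.2,7.4,-6.3],[5.2,7.4,-6.3],[5.2,7.4,-6.3],[5.2,7.4,-6.3]], "turn": [4,8,12,15,15,15,15,15]}'; python3 - <<'E'
from go import *
w=place(K,[[-.14,0,.195]])[0]; rel(w,K[2]-np.pi/2)
import ov
for n,c in (("top",(150,190,280,280)),("scene",(370,150,490,260))):
    ov.overlay(get_image(n),c,6,f"pics/g_{n}.png")
E
```

```text
t: 2.7
tcp_pos: [0.5671, 0.3137, 0.2565]
eef_rot: [-1.57, -0.001, -0.179]
contact_force: [-0.6, 0.7, -0.2]
grip_width: 1.002
t 2.7 tcp [0.5671 0.3137 0.2565] rot [-1.5701e+00 -6.0000e-04 -1.7890e-01] F [-0.6  0.7 -0.2] grip 1.002
dp cm [ 0.15  6.15 -0.27] turn 0.07
```

View pics/g_scene.png

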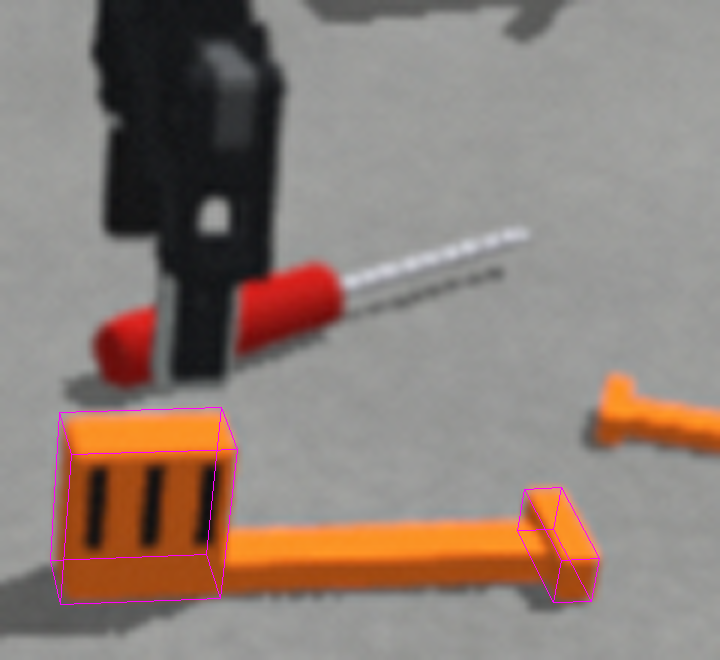

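View pics/g_top.png

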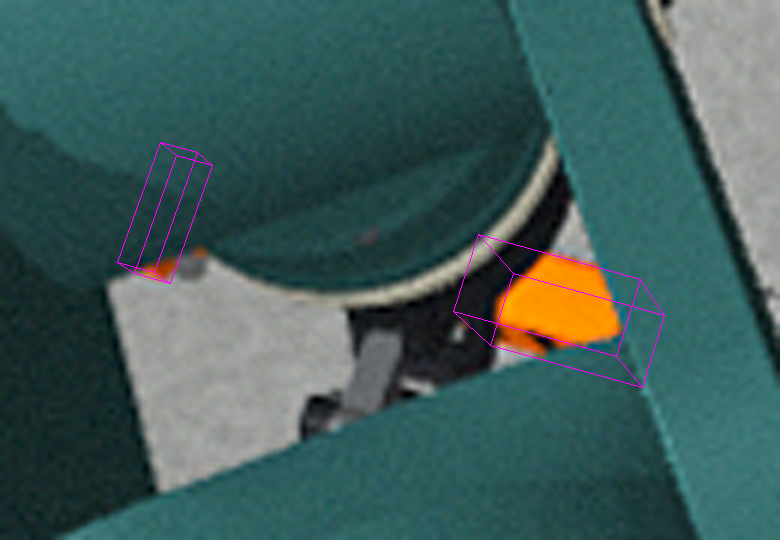

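```bash
python3 -m pendant '{"dp": [[0.1,1.0,-0.2],[0.1,2.5,-0.2],[0.1,4.0,-0.2],[0.1,5.4,-0.2],[0.1,6.1,-0.2],[0.1,6.1,-0.2],[0.1,6.1,-0.2],[0.1,6.1,-0.2]], "turn": [0,0,0,0,0,0,0,0]}' ; python3 -m pendant '{"dp": [[0,0,0],[0,0,0],[0,0,0],[0,0,0],[0,0,0],[0,0,0],[0,0,0],[0,0,0]], "turn": [0,0,0,0,0,0,0,0]}' 0 60;  python3 - <<'E'
from go import *
w=place(K,[[-.14,0,.195]])[0]; rel(w,K[2]-np.pi/2)
cv2.imwrite("pics/c_s.png",cv2.resize(get_image("scene")["pixels"][150:290,350:510],None,fx=5,fy=5)[:600])
E
```

```text
t: 3.6
tcp_pos: [0.5681, 0.3113, 0.1955]
eef_rot: [-1.57, -0.001, -0.18]
contact_force: [-0.4, -0.6, 0.2]
grip_width: 1.002
t: 4.4
tcp_pos: [0.568, 0.3112, 0.195]
eef_rot: [-1.571, -0.0, -0.18]
contact_force: [0.3, -0.9, 4.8]
grip_width: 0.274
t 4.4 tcp [0.568  0.3112 0.195 ] rot [-1.5706e+00 -4.0000e-04 -1.8000e-01] F [ 0.3 -0.9  4.8] grip 0.274
dp cm [ 0.02  0.   -0.02] turn 0.01
```

View pics/c_s.png

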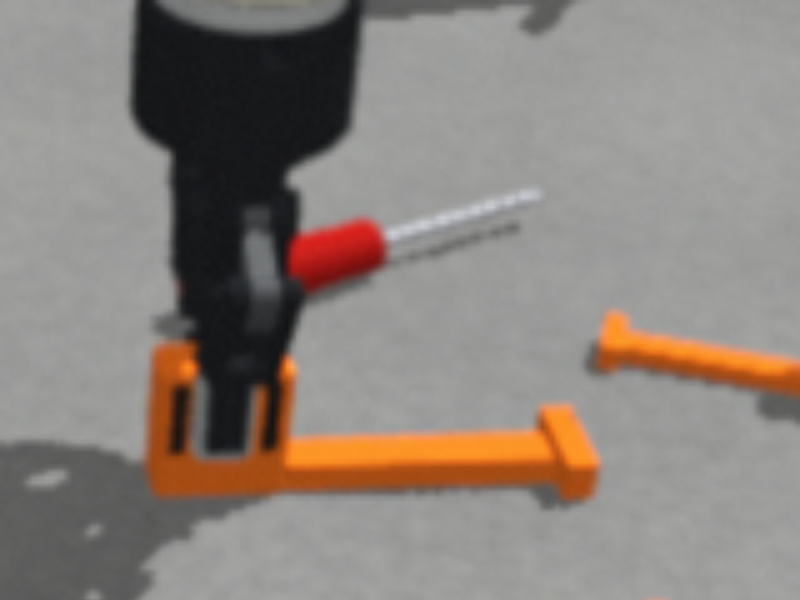

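```bash
python3 -m pendant '{"dp": [[0,-1.0,0],[0,-3.0,0],[0,-6.0,0],[0,-9.0,0],[0,-11.5,0],[0,-13.0,0],[0,-13.0,-2],[0,-13.0,-5]], "turn": [0,0,0,0,0,0,0,0]}' ;  python3 - <<'E'
from go import *
w=toW(-.34,0,.32);print(w); rel(w,N[2]-np.pi/2)
cv2.imwrite("pics/l_s.png",get_image("scene")["pixels"])
E
```

```text
t: 5.25
tcp_pos: [0.5585, 0.2617, 0.3239]
eef_rot: [-1.571, 0.001, -0.178]
contact_force: [0.3, -0.7, -1.9]
grip_width: 0.275
[ 0.48999502 -0.33213575  0.32      ]
t 5.25 tcp [0.5585 0.2617 0.3239] rot [-1.5713e+00  8.0000e-04 -1.7840e-01] F [ 0.3 -0.7 -1.9] grip 0.275
dp cm [  3.79   0.42 -59.65] turn -5.54
```

View pics/l_s.png

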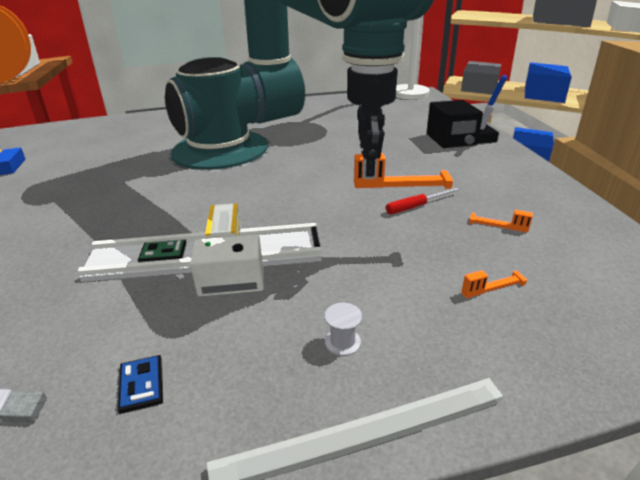

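```bash
python3 -m pendant '{"dp": [[0.2,0,-4],[0.5,0,-8.5],[0.8,0,-13],[1.1,0,-17.5],[1.4,0,-22],[1.7,0,-26.5],[2.0,0,-31],[2.3,0,-35.5]], "turn": [-0.7,-1.4,-2.1,-2.8,-3.5,-4.2,-4.9,-5.5]}' ;  python3 - <<'E'
from go import *
w=toW(-.325,0,.32);print(w); rel(w,N[2]-np.pi/2)
E
```

```text
t: 6.1
tcp_pos: [0.5167, -0.0936, 0.3236]
eef_rot: [-1.571, 0.001, -0.084]
contact_force: [0.7, 0.8, -0.6]
grip_width: 0.275
[ 0.49121885 -0.31718576  0.32      ]
t 6.1 tcp [ 0.5167 -0.0936  0.3236] rot [-1.5707e+00  1.4000e-03 -8.3700e-02] F [ 0.7  0.8 -0.6] grip 0.275
dp cm [ -0.67   0.36 -22.5 ] turn -0.11
```

```bash
python3 -m pendant '{"dp": [[-0.1,0,-4.5],[-0.2,0,-9],[-0.3,0,-13.5],[-0.5,0.2,-18],[-0.6,2,-21],[-0.7,4,-22.5],[-0.7,6,-22.5],[-0.7,7,-22.5]], "turn": [0,0,0,0,0,0,0,0]}' ; python3 -m pendant '{"dp": [[0,0,0],[0,0,0],[0,0,0],[0,0,0],[0,0,0],[0,0,0],[0,0,0],[0,0,0]], "turn": [0,0,0,0,0,0,0,0]}';  python3 - <<'E'
from go import *
w=toW(-.315,0,.2095);print(w); rel(w,N[2]-np.pi/2)
for n in ("top","scene"): cv2.imwrite(f"pics/b_{n}.png",get_image(n)["pixels"])
E
```

```text
t: 6.9
tcp_pos: [0.4908, -0.3154, 0.2517]
eef_rot: [-1.569, 0.003, -0.085]
contact_force: [0.3, -0.2, -0.3]
grip_width: 0.276
t: 7.7
tcp_pos: [0.4922, -0.315, 0.2547]
eef_rot: [-1.571, -0.0, -0.084]
contact_force: [-0.1, -0.9, -1.4]
grip_width: 0.274
[ 0.49203474 -0.3072191   0.2095    ]
t 7.7 tcp [ 0.4922 -0.315   0.2547] rot [-1.5708 -0.     -0.0839] F [-0.1 -0.9 -1.4] grip 0.274
dp cm [-0.08  4.52  0.78] turn -0.13
```

View pics/b_scene.png

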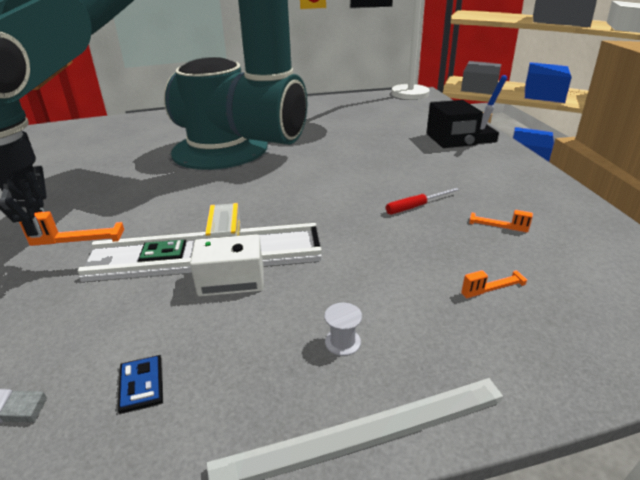

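View pics/b_top.png

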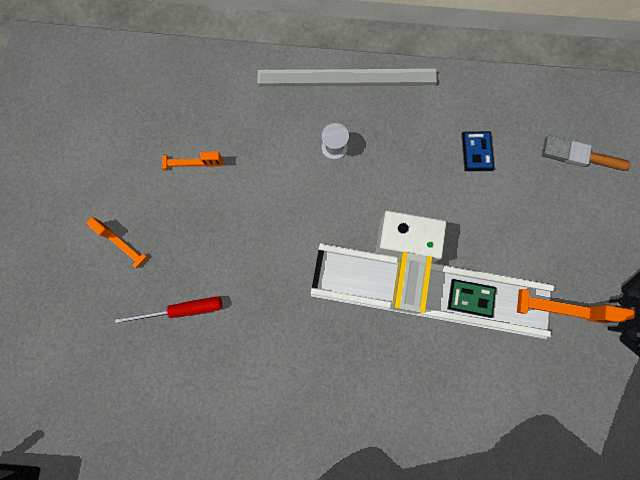

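```bash
cat > st.py <<'E'
from go import *
import ov
def stick(tag,crops,k=5):
    s=get_state(); yaw=s["eef_rot"][2]+np.pi/2; h=(s["tcp_pos"][2]-.195)*1000
    q=np.array([*(s["tcp_pos"][:2]+.14*np.array([np.cos(yaw),np.sin(yaw)])),yaw])
    ov.M[5:]=[(q,ov.boxe(-12,0,-20,20,h,h+16)),(q,ov.boxe(-165,-115,-12,12,h,h+55))]
    print("nose in N",inN(q),"yaw rel deg",np.degrees(q[2]-N[2]),"underside",h)
    for n,c in crops.items(): ov.overlay(get_image(n),c,k,f"pics/{tag}_{n}.png")
E
python3 -c "
from st import *
stick('p1',{'top':(430,230,590,350),'scene':(10,190,170,290)})"
```

```text
nose in N [-0.18281261 -0.00107845] yaw rel deg -0.1336541772423256 underside 59.69706933934788
```

View pics/p1_scene.png

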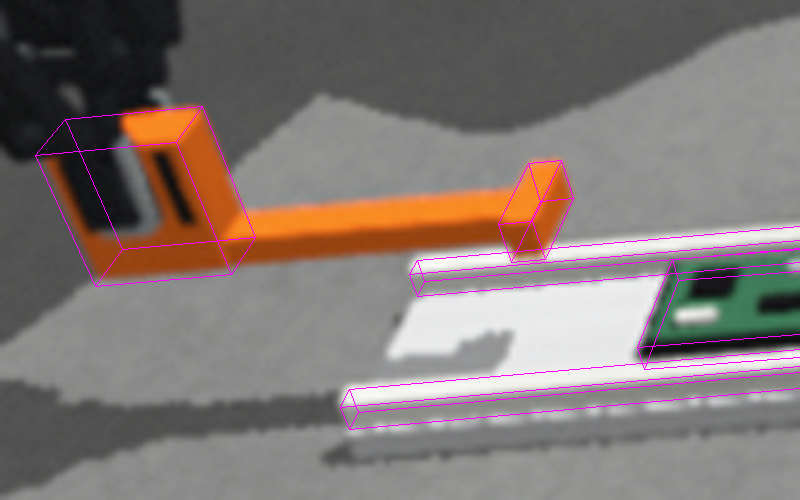

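View pics/p1_top.png

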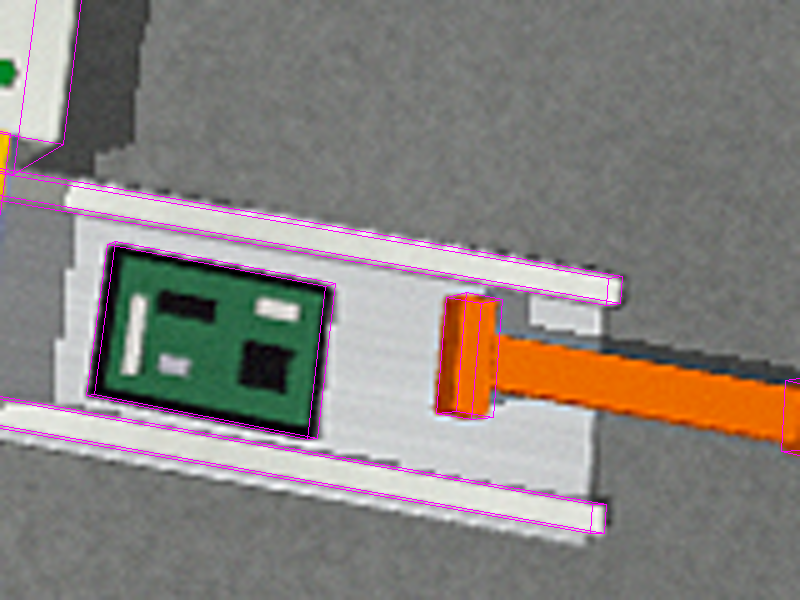

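```bash
python3 -m pendant '{"dp": [[-0.1,1.0,0],[-0.1,2.0,0],[-0.1,3.0,0],[-0.1,3.8,0],[-0.1,4.2,0],[-0.1,4.5,0],[-0.1,4.5,0],[-0.1,4.5,0]], "turn": [0,0,0,0,0,0,0,0]}' ;  python3 - <<'E'
from st import *
stick('p2',{'top':(430,230,590,350),'scene':(10,190,170,290)})
print(get_state()["tcp_pos"])
E
```

```text
t: 8.7
tcp_pos: [0.4912, -0.315, 0.21]
eef_rot: [-1.571, -0.0, -0.084]
contact_force: [-0.7, 0.4, -0.9]
grip_width: 0.276
nose in N [-1.82847429e-01 -1.61196898e-04] yaw rel deg -0.12957474591244908 underside 15.017195623359875
[ 0.49124497 -0.31501569  0.21012397]
```

View pics/p2_scene.png

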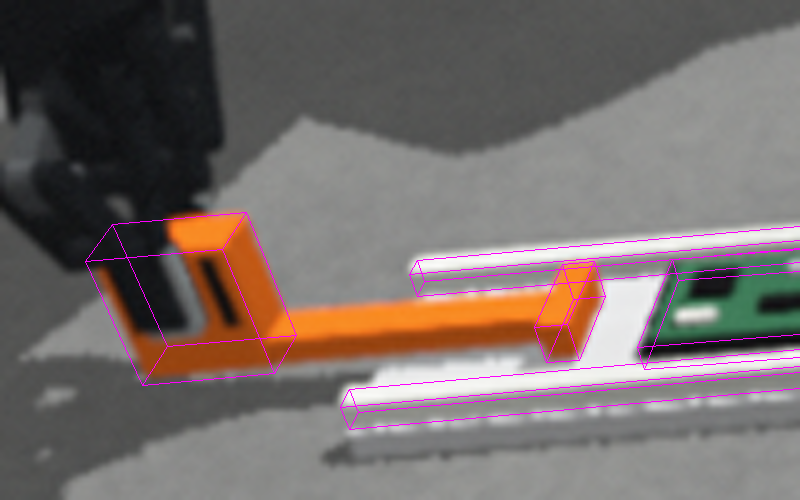

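View pics/p2_top.png

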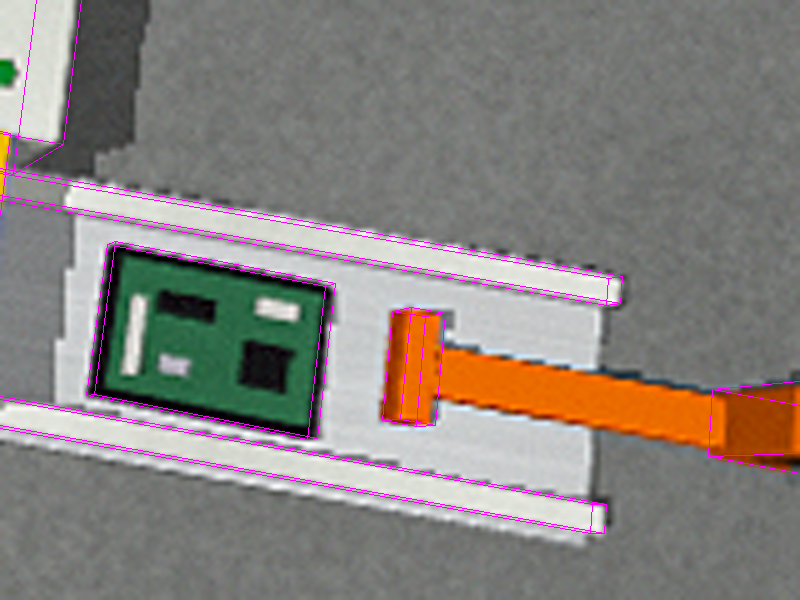

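```bash
python3 -m pendant '{"dp": [[0,0.05,1.0],[0,0.05,2.0],[0,0.05,2.8],[0,0.05,3.6],[0,0.05,4.4],[0,0.05,5.2],[0,0.05,6.0],[0,0.05,6.8]], "turn": [0,0,0,0,0,0,0,0]}' ;  python3 - <<'E'
from st import *
stick('p3',{'top':(380,210,540,330),'scene':(30,190,230,310)},4)
print(get_state()["tcp_pos"])
E
```

```text
t: 9.6
tcp_pos: [0.4969, -0.2465, 0.2092]
eef_rot: [-1.571, -0.0, -0.084]
contact_force: [-0.7, -0.1, 0.6]
grip_width: 0.271
nose in N [-0.11413047 -0.00023196] yaw rel deg -0.131371045617773 underside 14.244056242729453
[ 0.49693692 -0.24628656  0.20916956]
```

View pics/p3_scene.png

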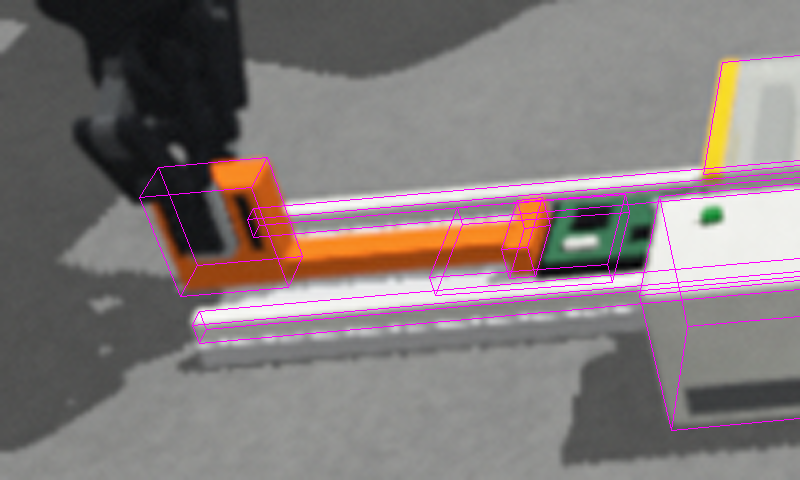

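View pics/p3_top.png

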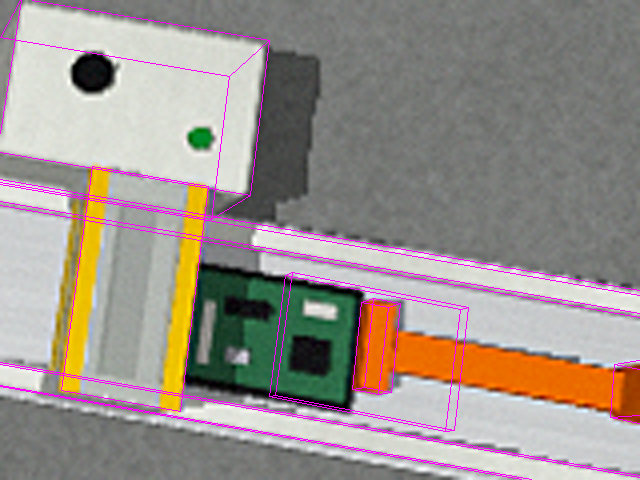

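```bash
python3 -m pendant '{"dp": [[0,0,0.6],[0,0,1.4],[0,0,2.3],[0,0,3.2],[0,0,4.1],[0,0,5.0],[0,0,5.9],[0,0,6.8]], "turn": [0,0,0,0,0,0,0,0]}' ;  python3 -m pendant '{"dp": [[0,0,0.8],[0,0,1.6],[0,0,2.4],[0,0,3.2],[0,0,4.0],[0,0,4.8],[0,0,5.6],[0,0,6.4]], "turn": [0,0,0,0,0,0,0,0]}'; python3 - <<'E'
from st import *
stick('p4',{'top':(310,210,510,330),'scene':(70,180,330,310)},3)
print(get_state()["tcp_pos"])
E
```

```text
t: 10.5
tcp_pos: [0.5026, -0.1786, 0.2092]
eef_rot: [-1.571, 0.0, -0.084]
contact_force: [-0.4, -1.5, -0.3]
grip_width: 0.268
t: 11.3
tcp_pos: [0.508, -0.115, 0.2092]
eef_rot: [-1.571, -0.0, -0.084]
contact_force: [0.6, -0.7, -0.2]
grip_width: 0.274
nose in N [ 0.01786707 -0.0005327 ] yaw rel deg -0.12996960227537793 underside 14.229624104522
[ 0.50796373 -0.11475659  0.20916147]
```

View pics/p4_scene.png

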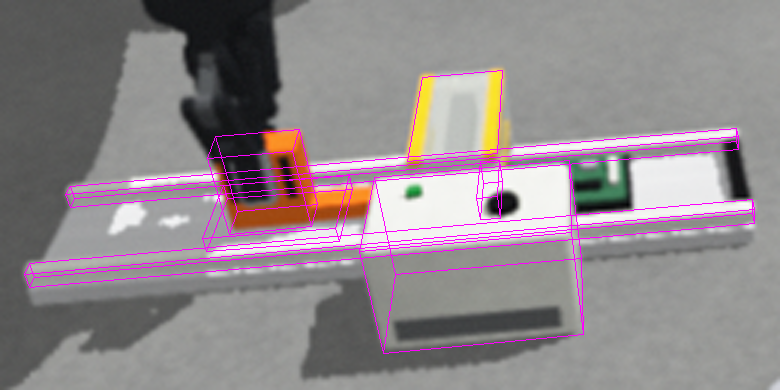

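View pics/p4_top.png

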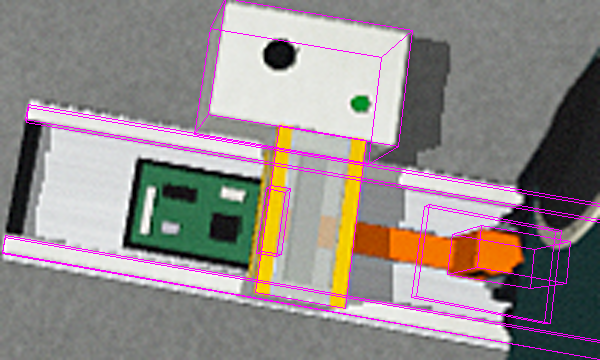

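```bash
python3 -m pendant '{"dp": [[0,0,0.7],[0,0,1.4],[0,0,2.1],[0,0,2.7],[0,0,3.2],[0,0,3.6],[0,0,3.8],[0,0,3.8]], "turn": [0,0,0,0,0,0,0,0]}' ; python3 - <<'E'
from st import *
stick('p5',{'top':(310,210,510,330),'scene':(70,180,330,310)},3)
print(get_state()["tcp_pos"])
E
```

```text
t: 12.2
tcp_pos: [0.5111, -0.0776, 0.2092]
eef_rot: [-1.571, -0.0, -0.084]
contact_force: [-0.7, -0.2, -0.1]
grip_width: 0.27
nose in N [ 0.05545055 -0.00057158] yaw rel deg -0.11271110837140896 underside 14.217352813277822
[ 0.51110576 -0.07783691  0.20917016]
```

View pics/p5_scene.png

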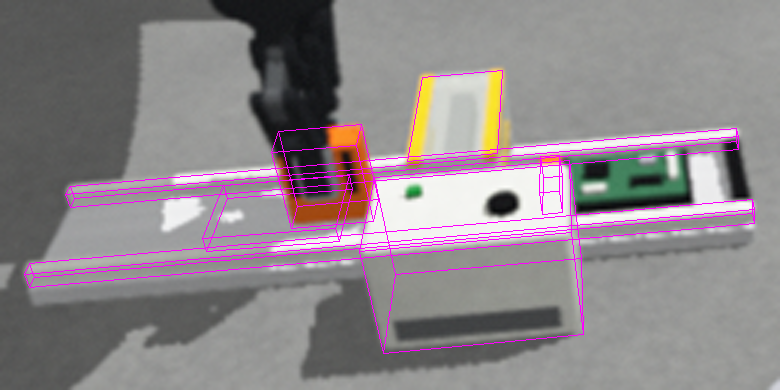

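View pics/p5_top.png

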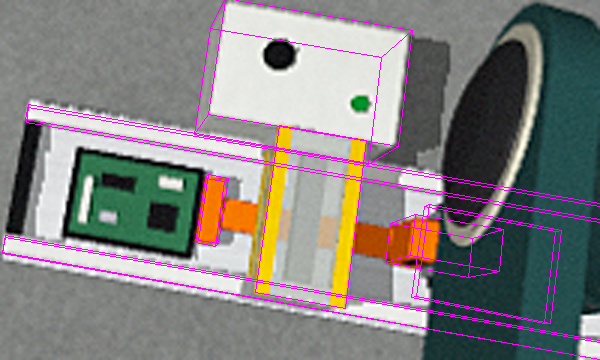

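```bash
python3 -m pendant '{"dp": [[0,0,-1],[0,0,-2.5],[0,0,-4.5],[0,0,-6.5],[0,0,-8.5],[0,0,-10.5],[0,0,-12],[0,0,-13]], "turn": [0,0,0,0,0,0,0,0]}' ; python3 -m pendant '{"dp": [[0,0,0],[0,0.1,0],[0,0.2,0],[0,0.2,0],[0,0.2,0],[0,0.2,0],[0,0.2,0],[0,0.2,0]], "turn": [0,0,0,0,0,0,0,0]}' ; python3 - <<'E'
from st import *
stick('p6',{'top':(310,210,510,330),'scene':(70,180,330,310)},3)
E
```

```text
t: 13.1
tcp_pos: [0.4998, -0.2091, 0.2092]
eef_rot: [-1.571, 0.0, -0.085]
contact_force: [0.5, -0.3, -0.8]
grip_width: 0.271
t: 13.9
tcp_pos: [0.5002, -0.2073, 0.2072]
eef_rot: [-1.571, -0.0, -0.084]
contact_force: [-0.3, -0.8, -1.2]
grip_width: 0.27
nose in N [-0.07473773 -0.00030671] yaw rel deg -0.1265463393344715 underside 12.21151990028746
```

View pics/p6_top.png

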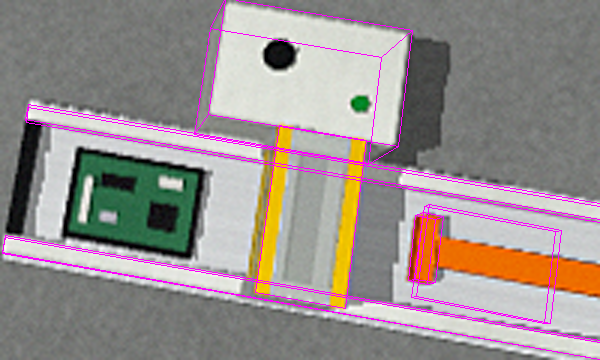

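View pics/p6_scene.png

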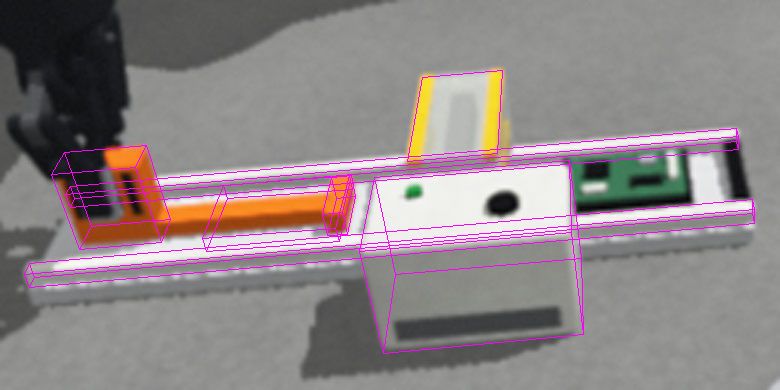

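```bash
Z='"turn": [0,0,0,0,0,0,0,0]'; python3 -m pendant '{"dp": [[0,0,0],[0,0,0],[0,0,0],[0,0,0],[0,0,0],[0,0,0],[0,0,0],[0,0,0]], "turn": [0,0,0,0,0,0,0,0]}' 0.8; python3 -m pendant '{"dp": [[0,-0.5,0],[0,-1.5,0],[0,-3,0],[0,-5,0],[0,-8,0],[0,-11,0],[0,-14,0],[0,-15,0]], "turn": [0,0,0,0,0,0,0,0]}'; python3 -m pendant '{"dp": [[0,0,0],[0,0,-1],[0,0,-3],[0,0,-6],[0,0,-9],[0,0,-12],[0,0,-12],[0,0,-12]], "turn": [0,0,0,0,0,0,0,0]}'; python3 - <<'E'
from st import *
for n in ("top","scene"):
    p=get_image(n); cv2.imwrite(f"pics/f_{n}.png",p["pixels"])
    if n=="top":
        cv2.imwrite("pics/f_c.png",cv2.resize(p["pixels"][210:330,310:590],None,fx=2.8,fy=2.8))
        L=[(40,-28,22),(-40,-28,22),(-40,28,22),(40,28,22)]
        fit([(p,L,up([(78,147),(205,170),(192,258),(64,236)],3,(310,210)))],[.5,.1,1.5]); 
print(N)
E
```

```text
t: 14.8
tcp_pos: [0.5002, -0.2074, 0.2072]
eef_rot: [-1.571, -0.0, -0.084]
contact_force: [-0.0, -0.9, 0.9]
grip_width: 0.8
t: 15.6
tcp_pos: [0.5002, -0.2073, 0.3621]
eef_rot: [-1.573, -0.005, -0.084]
contact_force: [1.0, -0.2, 0.3]
grip_width: 0.802
t: 16.4
tcp_pos: [0.4898, -0.3278, 0.3555]
eef_rot: [-1.569, 0.002, -0.085]
contact_force: [-0.3, -0.2, -1.2]
grip_width: 0.797
pose [0.52267049 0.10260244 1.48992882]
[[-0.3, -0.3], [0.6, -0.5], [0.4, 0.5], [-0.7, 0.2]]
[0.51773528 0.00673071 1.48911654]
```

View pics/f_scene.png

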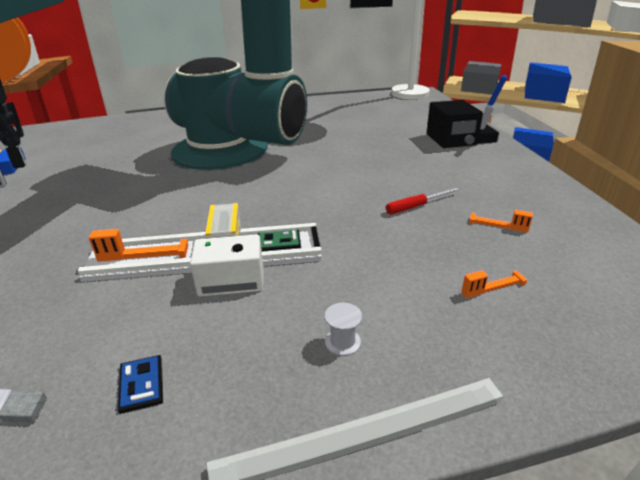

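View pics/f_c.png

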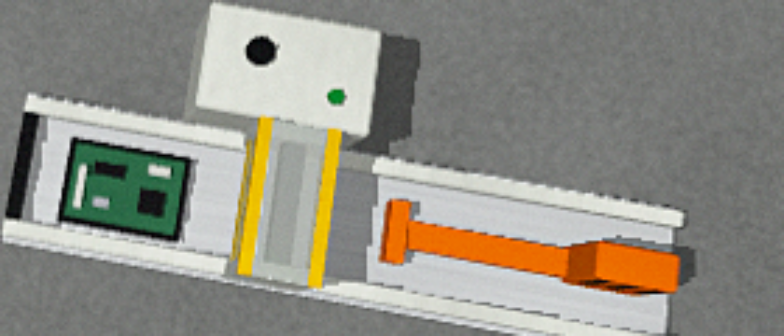

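Board centre is about 96 mm past the guard, about 3 mm off the centre line. The stick lies flat on the infeed bed with its nose about 75 mm before the guard's middle. The screwdriver has not moved, and the gripper is clear.

```bash
python3 -c "
from plant import *
print(job_done())"
```

```text
the job is handed in; nothing more can be done
None
```

The job is done and handed in at about 16.5 s of the 48 s allowed. I gripped the largest orange stick by its handle and carried it over the guard. I then pushed the green board under the guard and drew the stick back, set it down on the infeed bed and let go.

Last checks:
- **Board:** fitted from the top picture, its centre is about 96 mm past the guard's middle and about 3 mm off the centre line. It is square to the bed, and both pictures show it lying flat.
- **Stick:** its nose was about 75 mm before the guard's middle (worked out from the arm's pose just before letting go). In the last pictures it lies on the bed with the gripper clear.
- **Screwdriver:** it looks unmoved in the scene picture; I did not measure it again.
- **Disagreements:** the two cameras' fits differ by 1 to 2 mm, which is within their calibration. The contact force while pushing stayed within sensor noise, so I judged the push from the pictures. No check failed.

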